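Unlock the tall topping case

ROBOT

A 7-joint arm with a two-finger parallel gripper is mounted at the origin on a cart in front of the work surface, level with it; the furniture and walls round the work are solid. World frame = base frame: x ahead of the robot, y to its left, z up, the work surface at z = 0. Lengths are in m, angles in rad, forces in N, time in s.
With the tool pointing down it reaches from about 0.4 to 0.75 m from the base axis. Payload 19.5 kg.
Tool frame: the origin (TCP) lies on the centre line of the jaws, within the pads' length; the fingertips stand 22 mm ahead of it and the grasp point (between the pads) lies 3 mm ahead of it; z points along the fingers, y is the line along which they close (so a half turn about z gives the same grasp; the last joint's range is limited). The gripper opens to 85 mm and grips with 20 to 120 N. Pads are 22 mm wide; open, the fingers measure 114 mm over their backs; the gripper's body (76 mm by 85 mm) begins 54 mm behind the grasp point. The pads swing forward as they close: fully open they stand 13 mm farther back than shut.
Start: joints at [-1.157, 0.707, -0.028, 1.485, 0.022, 0.951, -0.075], TCP at [0.253, 0.516, 0.253] pointing down, gripper open.
Joint ranges: [-2.71, 2.71], [-0.32, 2.16], [-1.57, 1.52], [0, 2.45], [-1.46, 4.6], [0, 2.02], [-2.83, 2.83]. Speed limits (rad/s): [1.89, 1.89, 2.57, 2.57, 3.01, 3.01, 3.01].

INTERFACE

Orientations are given as a unit quaternion [x, y, z, w].
In Python, from rig import * gives the robot as it stands. The module is installed in compiled form; this text tells all that it offers.
- The arm moves only by the shell command python3 -m crank 'ROWS' [FORCE]. ROWS is JSON, one flat list of numbers, 5 for each row, row after row: the shift along the tool's x, y, z in mm, then the turn about the tool's z in degrees, then the finger opening in mm, from 0 to 85.4. In form: [tx, ty, tz, spin, jaw, tx, ty, tz, spin, jaw, ...]. A call has 1 to 20 rows; each row shifts and turns the commanded pose from where the row before left it, along the tool's axes as they then stand; what a row does not reach is not made up. A row lasts 1/8 s, in which the tool goes at most 62.5 mm and 10.7 degrees, less where a joint would pass 70% of its speed; a pose out of reach is approached as far as the arm can. A call is refused whole if a number of a shift passes 62.5 or a number of a turn 10.7, either way. A call with a gripper value outside its range is refused whole. The fingers move at their own pace and stop on an object; FORCE is the grip in N (left out, the last holds). Time passes only in rows, so rows that do not move let the fingers close. It gives the time, the measured TCP pose, the force, the opening and the grip force at its end, in the units of the state.
- state(): the state, without advancing time (a new reading comes with each control period).
- snapshot(name): name is "scene" or "top" or "wrist"; returns the picture (480x640x3 uint8, red, green, blue); there is no depth.
- camera_model(name): a dict with "camera_matrix" (3x3 intrinsics, pixels), "origin" and "orientation" of the camera in the world. Camera axes: x right, y up, looking along -z (the intrinsics and any distortion apply to the point x, -y, -z); pixel columns grow to the right and rows downward; lengths in m; the calibration is good to about 2 mm. A picture is of the moment at which its call begins: read the wrist's pose just before it. camera_model takes no time and is no camera call; for the wrist camera it gives the pose at the moment of the call.
- close_job(): hands the job in; it is judged then, once.
Trained networks look in the newest picture that a camera, given by its name, has taken for a name from the list of things; names that differ only in an ending like _2 or _b are one class to them, and where a whole thing is asked for, a point or a joint stands for the part that bears it (a point fixed in the world has none). Each returns a list of dicts, best first, with "conf" (0 to 1); they miss things now and then, are a little off and sometimes report something else, mostly with a low value. They report only what shows in the picture. A call takes as long as a camera call.
- spot_in(camera, query): "at" ([column, row] as shares, 0 to 1, of the picture: columns of its width, rows of its height, amid what is visible of it).
- tip_of(camera, query): "at" ([column, row] as shares, 0 to 1, of the picture: columns of its width, rows of its height: a listed point, or the origin of a listed thing).
The state is a dict: "t": time; "qpos": joint angles; "joint_vel": joint speeds; "effort": joint torques, N m; "eef_pos": TCP position; "orientation": TCP orientation; "force": force on the tool from outside, world axes, zero at the start; "ft_torque": the same for the moment, N m; "finger_gap": opening from 0.0 (shut) to 1.0 (fully open); "grasp_force": force on a finger pad.
Only numpy, scipy, OpenCV 4.12 (cv2) and the standard library are available. Lean on these libraries where they do the work, as an engineer would, in place of code of your own. Each camera call takes 0.05 s, during which the arm holds its last target. There are 200 camera calls.

TASK

Two steel topping cases stand on the prep table; unlock the taller one. First pull its keeper plate all the way back out of the bolt's path, then draw its bolt fully out of its socket, and leave both open. Leave the lower case alone and locked, and do not force the bolt against the closed keeper.

Things in the scene. Friction and masses are not known exactly. Their poses are not given: they have to be found in the camera images.
- tall_keeper (a joint): Keeper of the TALL case: a steel plate sliding on the lid along the case's x. Value in m: 0 = closed (its nose blocks the bolt), 0.035 = fully drawn back towards the case's own -x (front, robot's side); starts at 0 to 0.006. Stays where left; about 2 N of friction.
- tall_bolt (a joint): Bolt of the TALL case: a 10 mm steel rod sliding on the lid along the case's y. Value in m: 0 = locked (end in the socket at the case's -y edge), 0.040 = fully drawn towards the case's +y (left). The closed keeper stops it after about 2 mm; free once the keeper is beyond 0.016. Stays where left; about 2 N of friction.
- tall_keeper_tab (a point): Centre of the top edge of the TALL case's keeper grip; moves with it. The grip is a black upright tab, 12 mm (x) by 22 mm (y), 37 mm tall, gripped from above closing along x. Frame = the case's: x to its back, y left, z up; yaw within 0.25 rad of the world's. All else on the lid but tab and knob is at least 32 mm below this point.
- tall_bolt_knob (a point): Centre of the top of the TALL case's bolt knob; moves with it. A black upright cylinder, 18 mm diameter, 26 mm tall, on a 10 mm stem; both closed, 60 mm behind (+x) and 18 mm right (-y) of the tab's point. Frame as the tab's. The tall case is 144 (x) by 156 (y) by 105 mm high, fixed to the table; this point is 62 mm above its lid.
- low_case: Bystander: a LOW steel case of the same make with the same keeper and bolt, not to be operated. 144 (x) by 156 (y) by 55 mm high, its grips' tops 117 mm above the table; fixed. Origin at the centre of its underside. It stands to the left or to the right of the tall one.

How it is judged:
On the way, in this order (a step that is already met when the one before it is completed fails the run):
1. the tall case's keeper is drawn back while its bolt is still locked (value of joint tall_keeper above 0.022 m and value of joint tall_bolt below 0.008 m), for 0.2 s.
2. the tall case's bolt is drawn (value of joint tall_bolt above 0.028 m), for 0.2 s.
At the end, for the whole second after the job is handed in: On the tall case the keeper is drawn back more than 22 mm of its 35 mm and the bolt more than 28 mm of its 40 mm; both are left so, and the low case is untouched (value of joint tall_keeper above 0.022 m and value of joint tall_bolt above 0.028 m).
It fails at once if the low case is pushed or operated (more than 4 N on it or its latches) (contact force between any of the fingers, the arm and low_case above 4 N).
It fails at once if the tall case's bolt is forced against its closed keeper (value of joint tall_bolt above 0.004 m and value of joint tall_keeper below 0.012 m).
It also fails if it takes over 40 s, if anything falls off the work surface, if the arm or the gripper's body presses on something with over 40 N, if the wrist force passes 120 N, or if a joint passes its speed limit or range.

## Working session

There is one attempt and no reset: what is moved stays moved. The work goes in short steps, Python scripts to look and compute and a shell command to move; the robot and the scene stay as the last step left them, time stands still between calls to the robot, and variables do not carry over. Pictures are saved under pics/ and viewed, at most 10 in all, crops included, and the job is handed in when it is done.

```bash
mkdir -p pics; cat > h.py <<'E'
from rig import *
import numpy as np, cv2
from scipy.spatial.transform import Rotation as R
def ray(m,at):
    K=np.array(m["camera_matrix"]);u=np.array([at[0]*640,at[1]*480,1])
    d=np.linalg.inv(K)@u; d=np.array([d[0],-d[1],-d[2]])
    o=np.array(m["orientation"]); Rm=R.from_quat(o).as_matrix() if o.size==4 else o
    d=Rm@d; return np.array(m["origin"]),d/np.linalg.norm(d)
def tri(rays):
    A=sum(np.eye(3)-np.outer(d,d) for o,d in rays);b=sum((np.eye(3)-np.outer(d,d))@o for o,d in rays)
    p=np.linalg.solve(A,b); return p,[np.linalg.norm(np.cross(p-o,d)) for o,d in rays]
def onz(r,z): o,d=r; return o+d*(z-o[2])/d[2]
E
python3 - <<'E'
from h import *
s=state();print(s["t"],s["eef_pos"],s["orientation"],s["finger_gap"])
ims=[]
for c in("scene","top","wrist"):
    m=camera_model(c)
    if c=="scene":print(m)
    im=snapshot(c);ims.append(im);cv2.imwrite(f"pics/{c}0.png",im[...,::-1])
    for q in("tall_keeper_tab","tall_bolt_knob","low_case"):
        for r in tip_of(c,q)[:3]:
            print(c,q,round(r["conf"],2),np.round(np.array(r["at"])*[640,480],1),[np.round(onz(ray(m,r["at"]),z),3) for z in(.167,.117,0)])
v=np.hstack([cv2.resize(i,(400,300)) for i in ims[:2]]);cv2.imwrite("pics/both0.png",v[...,::-1])
E
```

```text
0.0 [0.25301749 0.51606679 0.25283258] [ 2.25938799e-01  9.74141337e-01 -5.54455038e-04 -8.84224864e-05] 0.9996499521261717
{'camera_matrix': array([[547.42965035,   0.        , 325.87642058],
       [  0.        , 547.42965035, 237.13769501],
       [  0.        ,   0.        ,   1.        ]]), 'origin': array([ 0.26437317, -0.59806162,  0.77330822]), 'orientation': array([ 0.334649  , -0.08695068, -0.23198978,  0.90919215])}
scene tall_keeper_tab 0.71 [370.  268.9] [array([ 0.54 , -0.225,  0.167]), array([ 0.563, -0.195,  0.117]), array([ 0.616, -0.123,  0.   ])]
scene tall_bolt_knob 0.84 [407.1 256.9] [array([ 0.597, -0.232,  0.167]), array([ 0.625, -0.202,  0.117]), array([ 0.689, -0.132,  0.   ])]
top tall_keeper_tab 0.7 [392.6 241. ] [array([ 0.533, -0.228,  0.167]), array([ 0.542, -0.236,  0.117]), array([ 0.563, -0.256,  0.   ])]
top tall_bolt_knob 0.86 [393.9 203.3] [array([ 0.599, -0.23 ,  0.167]), array([ 0.612, -0.239,  0.117]), array([ 0.643, -0.258,  0.   ])]
top low_case 0.72 [264.8 248.4] [array([ 0.514, -0.012,  0.167]), array([ 0.521, -0.007,  0.117]), array([0.54 , 0.006, 0.   ])]
```

View pics/both0.png

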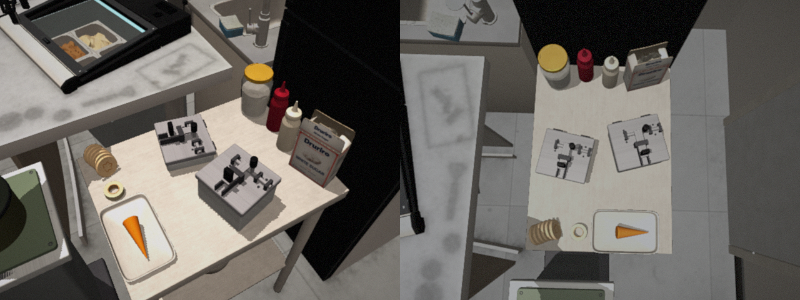

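The networks agree in both views on the right-hand case as the tall one: tab at about (0.536, -0.227) and knob at about (0.598, -0.231), so yaw is about 0.23. In the pictures the tall case is the nearer, right-hand one, and the low case is to its left. Next I'll move over it for wrist views, bending around the base.

```bash
python3 -m crank '[-39.5,-24.6,-6,0,40,-39.5,-24.6,-6,0,40,-39.5,-24.6,-6,0,40,-39.5,-24.6,-6,0,40,-39.5,-24.6,-6,0,40,-39.5,-24.6,-6,0,40,-39.5,-24.6,-6,0,40,-39.5,-24.6,-6,0,40,-27.6,-42.1,0,0,40,-27.6,-42.1,0,0,40,-27.6,-42.1,0,0,40,-27.6,-42.1,0,0,40,-27.6,-42.1,0,0,40,-27.6,-42.1,0,0,40,-27.6,-42.1,0,0,40,-27.6,-42.1,0,0,40]'
python3 -m crank '[0,0,0,10.2,40,0,0,0,10.2,40,0,0,0,10.2,40,0,0,0,10.2,40,0,0,0,10.2,40,0,0,0,0,40]'
cat > look.py <<'E'
from h import *
import sys,json
n=sys.argv[1]
s=state();print(s["t"],np.round(s["eef_pos"],4),np.round(s["orientation"],4),s["finger_gap"],np.round(s["qpos"],2))
m=camera_model("wrist");im=snapshot("wrist");cv2.imwrite(f"pics/w{n}.png",im[...,::-1])
print(m["origin"])
for q in("tall_keeper_tab","tall_bolt_knob"):
    for r in tip_of("wrist",q)[:3]:
        a=ray(m,r["at"]);print(q,round(r["conf"],2),np.round(np.array(r["at"])*[640,480],1),np.round(onz(a,.167),4))
        open("rays.txt","a").write(json.dumps([n,q,r["conf"],a[0].tolist(),a[1].tolist()])+"\n")
E
python3 look.py 1
```

```text
t: 2.6
eef_pos: [0.5002, -0.2008, 0.3015]
orientation: [0.226, 0.974, -0.0, 0.0]
force: [1.3, -0.2, 0.3]
finger_gap: 0.469
grasp_force: 0.0
t: 3.35
eef_pos: [0.5003, -0.1989, 0.3013]
orientation: [0.623, 0.782, -0.0, 0.0]
force: [0.2, -0.2, -0.1]
finger_gap: 0.466
grasp_force: 0.0
3.35 [ 0.5003 -0.1989  0.3013] [ 6.228e-01  7.823e-01 -2.000e-04  0.000e+00] 0.466496206482608 [ 0.23  0.6   0.17  1.54 -0.11  1.    0.66]
[ 0.48259024 -0.11862327  0.4211494 ]
tall_keeper_tab 0.77 [354.  275.2] [ 0.5348 -0.2291  0.167 ]
tall_bolt_knob 0.68 [443.  294.7] [ 0.602  -0.2297  0.167 ]
tall_bolt_knob 0.17 [356.1 275.5] [ 0.5364 -0.229   0.167 ]
```

View pics/w1.png

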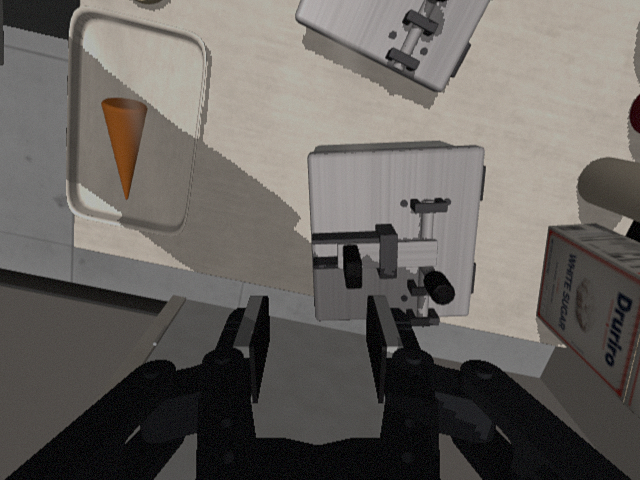

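The wrist view shows the tall case squared up with the jaws: black tab at about (353, 270), knob at about (440, 290), and the low case far off at the top. I'll take a second viewpoint above the tab.

```bash
python3 -m crank '[-19,14,20,0,40,-19,14,20,0,40,0,0,0,0,40]'
python3 look.py 2
python3 - <<'E'
from h import *
import json
L=[json.loads(l) for l in open("rays.txt")]
P={}
for q in("tall_keeper_tab","tall_bolt_knob"):
    rs=[(np.array(o),np.array(d)) for n,k,c,o,d in L if k==q and c>.4]
    for c in("scene","top"):
        m=camera_model(c);at={"scene":{"tall_keeper_tab":(370,268.9),"tall_bolt_knob":(407.1,256.9)},"top":{"tall_keeper_tab":(392.6,241),"tall_bolt_knob":(393.9,203.3)}}[c][q]
        rs.append(ray(m,(at[0]/640,at[1]/480)))
    p,e=tri(rs);P[q]=p;print(q,p.round(4),np.round(e,4)); print(" wrist",tri(rs[:2])[0].round(4))
v=P["tall_bolt_knob"]-P["tall_keeper_tab"];print(v,np.linalg.norm(v),"yaw",np.arctan2(v[1],v[0])-np.arctan2(-18,63))
E
```

```text
t: 3.88
eef_pos: [0.5359, -0.2306, 0.2597]
orientation: [0.623, 0.782, -0.0, -0.001]
force: [-0.2, 1.3, 0.3]
finger_gap: 0.468
grasp_force: 0.0
3.875 [ 0.5359 -0.2306  0.2597] [ 6.227e-01  7.825e-01 -4.000e-04 -1.000e-03] 0.4679579644736588 [ 0.27  0.72  0.16  1.44 -0.12  0.99  0.69]
[ 0.51840572 -0.15043233  0.37969197]
tall_keeper_tab 0.9 [315.3 243.6] [ 0.5347 -0.2282  0.167 ]
tall_keeper_tab [ 0.5346 -0.2275  0.171 ] [0.0006 0.0008 0.0035 0.0025]
 wrist [ 0.5343 -0.2273  0.1704]
tall_bolt_knob [ 0.6003 -0.2304  0.1646] [0.0025 0.0015 0.001 ]
 wrist [ 0.601  -0.2303  0.1643]
[ 0.06574639 -0.002906   -0.00641476] 0.06612247537487301 yaw 0.23412823770536234
```

View pics/w2.png

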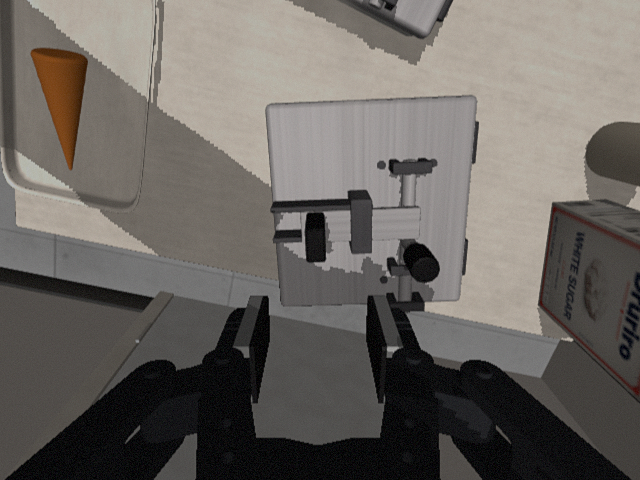

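Both views agree. The tab is at (0.535, -0.228) with its top at about 0.168, and the expected 0.167 matches. The lid edges in the picture tilt about 2° more than the jaws, so yaw is about 0.25. I'll line up, descend and grip the tab.

```bash
python3 -m crank '[3,-1,20,-1.4,40,0,0,30,0,40,0,0,25,0,40,0,0,20,0,40,0,0,0,0,40]' 60
python3 -m crank '[0,0,0,0,0,0,0,0,0,0,0,0,0,0,0,0,0,0,0,0]' 60
python3 -c "
from h import *
s=state();print(s['qpos'].round(2) if hasattr(s['qpos'],'round') else s['qpos'])
cv2.imwrite('pics/w3.png',snapshot('wrist')[...,::-1])"
```

```text
t: 4.65
eef_pos: [0.5339, -0.2268, 0.1662]
orientation: [0.613, 0.79, -0.0, -0.001]
force: [0.4, -0.4, 0.7]
finger_gap: 0.468
grasp_force: 0.0
t: 5.15
eef_pos: [0.5346, -0.2273, 0.1676]
orientation: [0.613, 0.79, 0.0, 0.001]
force: [-2.1, 1.4, 9.0]
finger_gap: 0.125
grasp_force: 59.4
[ 0.28  0.83  0.13  1.57 -0.14  0.75  0.72]
```

View pics/w3.png

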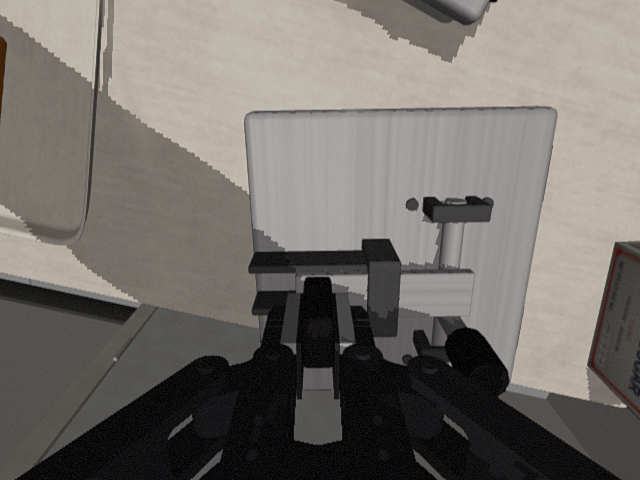

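The tab is between the pads (pixel 318, 320), and the opening of about 11 mm fits a 12 mm tab. Now I'll pull the keeper back.

```bash
python3 -m crank '[0,-5,0,0,0,0,-5,0,0,0,0,-5,0,0,0,0,-5,0,0,0,0,-4,0,0,0,0,-4,0,0,0,0,-2,0,0,0,0,0,0,0,0]'

```

```text
t: 6.2
eef_pos: [0.5058, -0.235, 0.1676]
orientation: [0.614, 0.79, 0.0, 0.001]
force: [-0.3, -0.7, 8.3]
finger_gap: 0.125
grasp_force: 59.1
```

```bash
python3 -m crank '[0,-1.5,0,0,0,0,-1.5,0,0,0,0,0,0,0,0]'

```

```text
t: 6.58
eef_pos: [0.5044, -0.2353, 0.1676]
orientation: [0.613, 0.79, 0.001, 0.002]
force: [11.5, 0.8, 0.5]
finger_gap: 0.129
grasp_force: 59.0
```

The keeper has met its back stop (about 31 mm of travel, force rising), so it is fully drawn. Next I'll release, lift and go over the knob.

```bash
python3 -m crank '[0,1.4,0,0,40,0,0,0,0,40,0,0,0,0,40,0,0,-30,0,40,0,0,-40,0,40,-6,32,0,0,40,-6,32,0,0,40,-6,31,0,0,40,0,0,0,0,40]'
python3 look.py 4
```

```text
t: 7.7
eef_pos: [0.6012, -0.2284, 0.2355]
orientation: [0.613, 0.79, -0.0, -0.0]
force: [0.2, 0.1, -0.2]
finger_gap: 0.466
grasp_force: 0.0
7.7 [ 0.6012 -0.2284  0.2355] [ 6.132e-01  7.899e-01 -0.000e+00 -3.000e-04] 0.46598646874731187 [ 0.25  0.85  0.15  1.23 -0.13  1.07  0.66]
[ 0.58159513 -0.14860954  0.35541094]
tall_keeper_tab 0.88 [134.8 237.4] [ 0.5075 -0.2369  0.167 ]
tall_bolt_knob 0.69 [320.5 266.5] [ 0.6038 -0.2289  0.167 ]
```

View pics/w4.png

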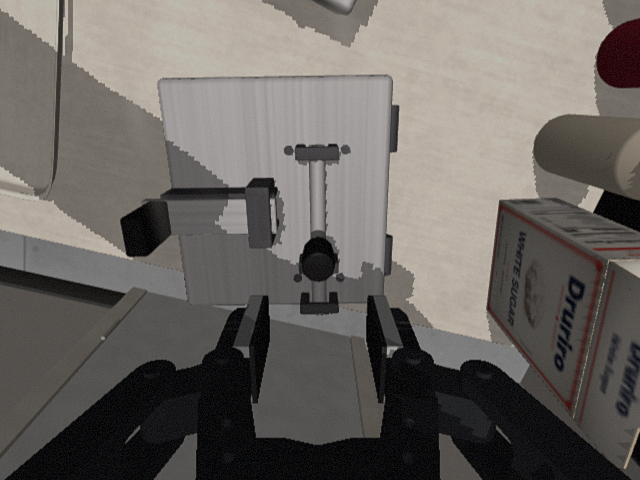

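The picture shows the keeper drawn well back (tab at 140, 230, overhanging the front edge) and the bolt still home. The knob top at (319, 263) is centred between the jaws. Now I'll descend and grip.

```bash
python3 -m crank '[0,1.2,25,0,40,0,0,25,0,40,0,0,19,0,40,0,0,0,0,40,0,0,0,0,5,0,0,0,0,5,0,0,0,0,5,0,0,0,0,5]' 60
```

```text
t: 8.85
eef_pos: [0.6016, -0.2291, 0.1686]
orientation: [0.614, 0.79, 0.0, 0.001]
force: [-1.3, 0.6, 7.2]
finger_gap: 0.186
grasp_force: 58.4
```

The opening of 16 mm fits the knob, so I'll draw the bolt along tool +x.

```bash
python3 -m crank '[5,0,0,0,5,5,0,0,0,5,5,0,0,0,5,5,0,0,0,5,5,0,0,0,5,5,0,0,0,5,4,0,0,0,5,3,0,0,0,5,2,0,0,0,5,0,0,0,0,5]'
```

```text
t: 10.1
eef_pos: [0.5916, -0.1916, 0.1685]
orientation: [0.614, 0.789, -0.0, 0.001]
force: [-4.6, -1.9, 9.3]
finger_gap: 0.184
grasp_force: 58.6
```

```bash
python3 -m crank '[2,0,0,0,5,0,0,0,0,5,-0.8,0,0,0,40,0,0,0,0,40,0,0,0,0,40,0,0,-30,0,40,0,0,-40,0,40,0,0,0,0,40]'
python3 look.py 5
```

```text
t: 11.1
eef_pos: [0.5923, -0.1901, 0.2399]
orientation: [0.614, 0.79, 0.001, 0.002]
force: [-0.1, 0.0, 0.6]
finger_gap: 0.469
grasp_force: 0.0
11.1 [ 0.5923 -0.1901  0.2399] [0.6137 0.7895 0.0008 0.002 ] 0.4685803221673069 [ 0.19  0.8   0.16  1.32 -0.14  1.02  0.62]
[ 0.57221263 -0.11009069  0.35956874]
tall_keeper_tab 0.58 [145.  304.1] [ 0.5068 -0.2387  0.167 ]
tall_bolt_knob 0.89 [316.  262.3] [ 0.5928 -0.1908  0.167 ]
```

View pics/w5.png

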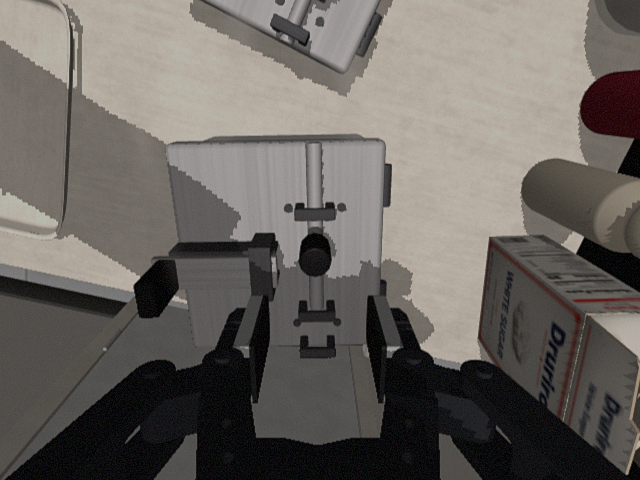

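The knob (315, 255) has moved about 39 mm with the bolt clear of its socket (317, 346), and the keeper tab (155, 288) is still drawn back. I'm handing in the job.

```bash
python3 -c "
from rig import *
print(close_job())"
```

```text
the job is handed in; nothing more can be done
None
```

The tall case is unlocked: its keeper was drawn back to its stop, then its bolt was pulled about 39 of 40 mm, both are left open, the low case was never approached, and the job was handed in at about 11 s with no verdict shown.

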